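Clamp the loaded syringe and start the infusion pump

ROBOT

A 6-joint arm with a two-finger parallel gripper is mounted at the origin on a cart in front of the work surface, level with it; the furniture and walls round the work are solid. World frame = base frame: x ahead of the robot, y to its left, z up, the work surface at z = 0. Lengths are in mm, angles in rad, forces in N, time in s.
With the tool pointing down it reaches from about 400 to 925 mm from the base axis. Payload 12.5 kg.
Tool frame: the origin (TCP) lies midway between the tips of the shut fingers; the grasp point (between the pads) lies 19 mm behind it; z points along the fingers, y is the line along which they close (so a half turn about z gives the same grasp; the last joint's range is limited). The gripper opens to 95 mm and grips with 3 to 60 N. Pads are 20 mm wide; open, the fingers measure 119 mm over their backs; the gripper's body (75 mm by 180 mm) begins 59 mm behind the grasp point.
Start: joints at [1.175, 0.491, 1.559, -0, 1.092, -0.106], TCP at [178.584, 598.964, 181.561] pointing down, gripper open.
Joint ranges: [-3.1, 3.1], [-0.84, 2.19], [0.05, 2.79], [-1.13, 4.28], [0.06, 2.93], [-2.69, 2.69]. Speed limits (rad/s): [2.22, 2.22, 2.79, 3.14, 3.14, 3.14].

INTERFACE

Orientations are given as [roll, pitch, yaw] about the fixed x, y, z axes, in that order (R = Rz(yaw) Ry(pitch) Rx(roll)).
In Python, from cell import state, viewer, env, models gives the robot as it stands. The module is installed in compiled form; this text tells all that it offers.
- The arm moves only by the tool arm_command, never from a script. Its argument "rows" is a list of rows, each a list of 2 entries, a list of its own where there are three numbers: the shift along the tool's x, y, z normalised to -1 to 1, where 1 is 0.25 m, then the turn about the tool's z normalised to -1 to 1, where 1 is pi rad. A call has exactly 5 rows; each row shifts and turns the commanded pose from where the row before left it, along the tool's axes as they then stand; what a row does not reach is not made up. A row lasts 1/10 s, in which the tool goes at most 50 mm and 8.59 degrees, less where a joint would pass 70% of its speed; a pose out of reach is approached as far as the arm can. A call with a number of a shift or a turn outside -1 to 1 is refused whole. A call with a gripper value outside its range is refused whole. "claw" is the opening, from 0 (shut) to 1 (fully open), set as the call begins (left out, the last holds). The fingers move at their own pace and stop on an object; the grip force is fixed at half the most. Time passes only in rows, so rows that do not move let the fingers close, or fill a call up. It gives the time, the measured TCP pose, the force, the opening and the grip force at its end, in the units of the state.
- state(): the state, without advancing time (a new reading comes with each control period).
- viewer.read_camera(name): name is "scene" or "top" or "wrist"; returns (picture, depth): 420x560x3 uint8, red, green, blue; 420x560 float32, mm along the optical axis (not along the pixel's ray), 0 where there is no reading.
- viewer.get_calibration(name): a dict with "camera_matrix" (3x3 intrinsics, pixels), "dist_coeffs" ([k1, k2, p1, p2, k3] as OpenCV has them; the pictures are not rectified), "world_to_cam" (4x4, takes a point from world to camera coordinates). Camera axes: x right, y up, looking along -z (the intrinsics and any distortion apply to the point x, -y, -z); pixel columns grow to the right and rows downward; lengths in mm; the calibration is good to about 2 mm. A picture is of the moment at which its call begins: read the wrist's pose just before it. get_calibration takes no time and is no camera call; for the wrist camera it gives the pose at the moment of the call.
- env.job_done(): hands the job in; it is judged then, once.
Trained networks look in the newest picture that a camera, given by its name, has taken for a name from the list of things; names that differ only in an ending like _2 or _b are one class to them, and where a whole thing is asked for, a point or a joint stands for the part that bears it (a point fixed in the world has none). Each returns a list of dicts, best first, with "confidence" (0 to 1); they miss things now and then, are a little off and sometimes report something else, mostly with a low value. They report only what shows in the picture. A call takes as long as a camera call.
- models.search_frame(camera, label): "position" ([x, y, z] in mm, in world coordinates, good to about 4 mm: the middle of the surface that is visible of it).
- models.mark_of(camera, label): "position" ([x, y, z] in mm, in world coordinates, good to about 4 mm: a listed point, or the origin of a listed thing).
The state is a dict: "t": time; "joints": joint angles; "qvel": joint speeds; "tau": joint torques, N m; "eef_pos": TCP position; "tcp_rot": TCP orientation; "ft_force": force on the tool from outside, world axes, zero at the start; "moment": the same for the moment, N m; "opening": opening from 0.0 (shut) to 1.0 (fully open); "grip_force": force on a finger pad.
Only numpy, scipy, OpenCV 4.12 (cv2) and the standard library are available. Lean on these libraries where they do the work, as an engineer would, in place of code of your own. Each camera call takes 0.05 s, during which the arm holds its last target. There are 200 camera calls.

TASK

A filled syringe lies in the cradle of the syringe pump in front of you. Without gripping anything, push the pump's black clamp bar round with the fingertips until it lies fully across the syringe barrel, then start the pump by lightly pressing the green arrow key on its screen, and take the hand away. Do not shift the pusher block, which would squirt out the dose, press gently throughout, and leave the vials, the pen and the stopcock where they are.

Things in the scene. Friction and masses are not known exactly. Their poses are not given: they have to be found in the camera images.
- dose_pump: Grey syringe pump fixed to the bench. Origin on the bench under it; x to its back, y to its left, z up. Casing x -108 to 106, y -112 to 148 mm. Its front deck with the screen slopes at 23.9 degrees from z = 37 mm (x = -102) up to z = 91 mm (x = 20), then level at 91 mm. There, rods along y (z 114 mm) carry the pusher block; at the right end is the black syringe cradle.
- dose_pump_clamp (a joint): Angle (rad) of the black clamp bar about the upright axis at clamp_hinge. 0 = fully shut, across the syringe, pointing from the hinge to the pump's front (-x). Grows as it swings outward, anticlockwise seen from above: at 1.57 it points to the pump's right (-y). Stops at 0 and 1.92, swings very easily (0.03 N m), stays where it is left.
- clamp_hinge (a point): Point on the clamp bar's hinge axis at the bar's mid height (147 mm), fixed to the pump, frame as the pump's. A knob 15 mm wide stands on it up to z = 168 mm. Cradle, from this point: y -23 to 23, x -55 to 13 mm; its front lip (x -55 to -35 mm) is 137 mm high, its rear post (x -12 to 12 mm) 143 mm, all heights above the bench.
- clamp_tip (a point): Middle of the free end of the clamp bar, 57 mm from the hinge axis, moves with the bar. The bar is 18 mm wide and 7 mm thick (143 to 150 mm above the bench); shut, it passes 6 mm above the cradle's front lip.
- start_key (a joint): Travel (m) of the start key into the screen: 0 at rest, 0.003 fully down. Sprung, about 1 N at first and 5 N fully down; springs back when let go. It counts as pressed from 0.0012.
- start_key_top (a point): Middle of the top face of the start key, a green soft key with a white arrow, 24.5 mm wide (along the pump's y) by 15 mm, at the lower right of the screen. Moves with the key. Its z axis is the outward normal of the screen, 23.9 degrees from vertical, leaning to the pump's front; its y is the pump's. The key stands about 2 mm above the glass, 5 mm above the solid slope under it.
- pusher_top (a point): Middle of the top of the black pusher block's upright plate (yellow label), 160 mm above the bench. The block slides along the pump's y with 3 N and drives the plunger; it must not be shifted. It and its brass knob span z = 92 to 160 mm and, in the pump's frame, x -45 to 30 mm and y -7 to 23 mm from this point.
- blue_vial: Small vial with blue cap, 24 mm across, 54 mm high, loose, standing to the right of the pump; origin under its middle. Bystander.
- yellow_vial: Small vial with yellow cap, 26 mm across, 60 mm high, loose, standing to the right of the pump; origin under its middle. Bystander.
- pen: Black marker pen, 126 mm long and 15 mm thick, lying on the bench in front of the pump; origin under its middle. Bystander.
- valve: Small white stopcock with a blue lever, 26 x 44 x 17 mm, lying on the bench in front of the pump; origin under its middle. Bystander.

How it is judged:
By the outcome, as a careful person would: the job done as asked, in the order asked, and still so for the second after the job is handed in, with the robot touching nothing.
It also fails if it takes over 45 s, if anything falls off the work surface, if the arm or the gripper's body presses on something with over 40 N, if the wrist force passes 120 N, or if a joint passes its speed limit or range.

## Working session

There is one attempt and no reset: what is moved stays moved. The work goes in short steps, Python scripts to look and compute and a tool call to move; the robot and the scene stay as the last step left them, time stands still between calls to the robot, and variables do not carry over. Pictures are saved under pics/ and viewed, at most 10 in all, crops included, and the job is handed in when it is done.

Besides the shell and the picture viewer there is one more tool, called after "Request:" by a JSON object that holds its "api" and its "payload", one argument or row to a line. arm_command: Moves the arm, as the interface text tells. Scaled input: -1 to 1 covers 0.25 m each way for a shift and pi rad each way for a turn. Its arguments: {"type":"object","properties":{"rows":{"type":"array","items":{"type":"array"}},"claw":{"type":"number"}},"required":["rows"]}

```bash
mkdir -p pics; cat > h.py <<'E'
from cell import state, viewer, env, models
import numpy as np, cv2
def save(cam,fn):
    im,d=viewer.read_camera(cam); cv2.imwrite('pics/'+fn,im[:,:,::-1]); return im,d
def marks(cam,names):
    for n in names:
        for f in ('mark_of',):
            r=getattr(models,f)(cam,n)
            print(cam,n,[(np.round(x['position']).tolist(),round(x['confidence'],2)) for x in r[:2]])
E
python3 - <<'E'
from h import *
s=state();print(s['t'],s['eef_pos'],s['tcp_rot'],s['ft_force'],s['opening'])
N=['dose_pump','clamp_hinge','clamp_tip','start_key_top','pusher_top','blue_vial','yellow_vial','pen','valve']
a,_=save('top','top1.png'); marks('top',N)
b,_=save('scene','sc1.png'); marks('scene',N[:5])
E
```

```text
0.0 [178.43852357 598.68654194 180.96127582] [-3.14046297e+00 -1.19296745e-04  2.85183899e+00] [ 0.02065001 -0.56061384 -0.6329684 ] 0.9979850855673137
top dose_pump [([538.0, -183.0, 3.0], 0.71)]
top clamp_hinge [([568.0, -307.0, 146.0], 0.65)]
top clamp_tip [([524.0, -343.0, 145.0], 0.8)]
top start_key_top [([471.0, -179.0, 60.0], 0.52)]
top pusher_top [([614.0, -186.0, 162.0], 0.98)]
top blue_vial [([435.0, -342.0, 1.0], 0.45)]
top yellow_vial [([612.0, -183.0, 163.0], 0.62), ([474.0, -382.0, 2.0], 0.61)]
top pen [([389.0, -130.0, -1.0], 0.83)]
top valve [([465.0, -16.0, -4.0], 0.47), ([615.0, -184.0, 161.0], 0.38)]
scene dose_pump [([542.0, -183.0, -4.0], 0.87)]
scene clamp_hinge [([565.0, -301.0, 143.0], 0.85)]
scene clamp_tip [([524.0, -345.0, 145.0], 0.52)]
scene start_key_top [([476.0, -184.0, 67.0], 0.37)]
scene pusher_top [([611.0, -185.0, 159.0], 0.79)]
```

View pics/top1.png

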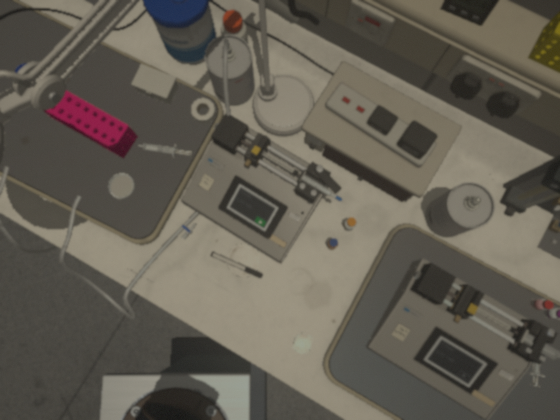

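View pics/sc1.png

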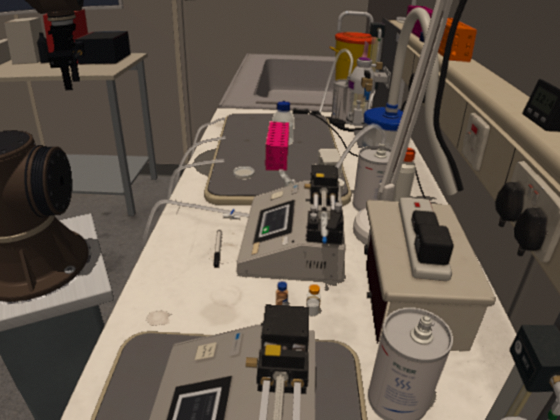

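```bash
cat >> h.py <<'E'
def proj(cam,P,C=None):
    C=C or viewer.get_calibration(cam); M=np.array(C['world_to_cam'])
    p=np.c_[np.atleast_2d(P).astype(float),np.ones(len(np.atleast_2d(P)))]@M.T
    q=p[:,:3]*[1,-1,-1]
    return cv2.projectPoints(q,np.zeros(3),np.zeros(3),np.array(C['camera_matrix']),np.array(C['dist_coeffs']))[0][:,0]
def cloud(cam,d,C=None):
    C=C or viewer.get_calibration(cam); M=np.linalg.inv(np.array(C['world_to_cam']))
    v,u=np.mgrid[:420,:560]; uv=np.stack([u,v],-1).reshape(-1,1,2).astype(float)
    n=cv2.undistortPoints(uv,np.array(C['camera_matrix']),np.array(C['dist_coeffs']))[:,0]
    z=d.reshape(-1); q=np.c_[n[:,0]*z,-n[:,1]*z,-z,np.ones(len(z))]@M.T
    P=q[:,:3]; P[z<=0]=np.nan; return P.reshape(420,560,3)
E
python3 - <<'E'
from h import *
print(proj('top',[[0,0,0],[540,-183,0],[640,-183,0],[540,-83,0],[567,-304,147],[524,-344,147],[473,-181,62],[612,-185,160]]).round())
im,d=viewer.read_camera('top'); P=cloud('top',d)
# casing footprint: points of height 30..95 near the pump
m=(np.hypot(P[...,0]-540,P[...,1]+183)<185)&(P[...,2]>25)&(P[...,2]<100)
r=cv2.minAreaRect(P[m][:,:2].astype(np.float32)); print(r, m.sum())
# slope normal -> yaw
m=(np.hypot(P[...,0]-500,P[...,1]+183)<70)&(P[...,2]>40)&(P[...,2]<85)
Q=P[m]; 
for _ in range(5):
    c=Q.mean(0); n=np.linalg.svd(Q-c,full_matrices=False)[2][2]; n*=np.sign(n[2]); Q=Q[abs((Q-c)@n)<5]
print(n,np.degrees(np.arccos(n[2])),'yaw of front',np.degrees(np.arctan2(n[1],n[0])),len(Q))
big=cv2.resize(im[110:270,160:380],None,fx=3.5,fy=3.5,interpolation=cv2.INTER_CUBIC); cv2.imwrite('pics/crop1.png',big[:,:,::-1])
E
```

```text
[[173. 449.]
 [262. 197.]
 [262. 156.]
 [219. 197.]
 [319. 169.]
 [339. 190.]
 [260. 221.]
 [261. 146.]]
((572.6116333007812, -202.95205688476562), (369.66656494140625, 291.7648620605469), 58.386680603027344) 10293
[-0.34721176  0.20168483  0.91584236] 23.674362279270746 yaw of front 149.84898863636377 2682
```

View pics/crop1.png

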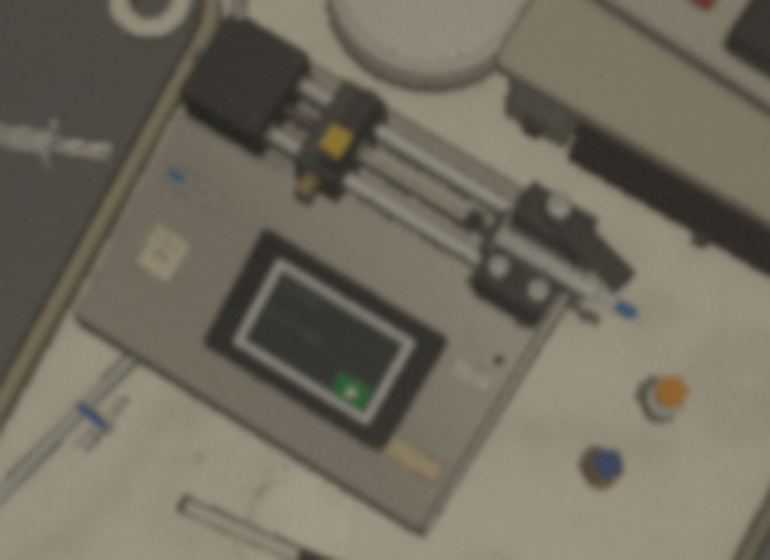

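```bash
python3 - <<'E'
from h import *
P=[]
for c in('top','scene'):
    im,d=viewer.read_camera(c); p=cloud(c,d).reshape(-1,3); P.append(p[np.isfinite(p[:,0])])
P=np.vstack(P)
# coarse max height map x 200..900, y 700..-500, cells 50
print('cols y',list(range(700,-500,-75)))
for x in range(250,900,50):
    r=[]
    for y in range(700,-500,-75):
        m=(P[:,0]>=x)&(P[:,0]<x+50)&(P[:,1]<=y)&(P[:,1]>y-75)&(P[:,2]<900)
        r.append('%4d'%np.percentile(P[m,2],98) if m.sum()>3 else '   .')
    print(x,' '.join(r))
E
```

```text
cols y [700, 625, 550, 475, 400, 325, 250, 175, 100, 25, -50, -125, -200, -275, -350, -425]
250 -889 -886 -889 -888 -888 -889 -174   -6    2    3    3    3    3    3   32  119
300 -886 -888 -889 -888 -888 -137 -149   18   12    3    3    3    3    3   31  168
350 -888 -887 -888 -889 -890   17    3    3   15    3   13   14   37    3   24  153
400 -889 -889 -889  -39  -55   32   38   28   29   10   12   51   63   54   40   33
450 -888 -886    .   14    3    3   43  495   33   16   52   70   85   88   60   30
500 -890  -75 -285   31   30   32   43  548  576   52   71   87  148  150    3  135
550    .    6    2   27   43   33   33  549  598   69   88  157  134  167  136  200
600    .   11   29   33   34   33   34  107  581  580  140  160  145  136  177  203
650   13   31   32   31   34  101  109  109   49  579  153  140  132  157  185  186
700   22   33   33   31   33  145  109  106   33   57  212   42   45  160  160  373
750    .   33   32   32   32  161   84   75   78   77  227  254  213  136  372  408
800    2   31   33   33   33   32   33   34   79   54  214  461  396  373  375  419
850    3   31    .   33   33   33   33   33  200  200  472  507  505  375  537  534
```

Request:
{"api": "arm_command", "payload": {
  "rows": [
    [[0, 0, -0.2], 0.037],
    [[0, 0, -0.2], 0.037],
    [[0, 0, -0.1], 0],
    [[0, 0, 0], 0],
    [[0, 0, 0], 0]
  ],
  "claw": 0
}}

```text
t: 1.45
eef_pos: [178.5, 598.8, 306.3]
tcp_rot: [3.141, -0.0, 2.62]
ft_force: [-0.1, 0.2, -1.0]
opening: 0.635
grip_force: 0.0
```

```bash
python3 - <<'E'
from h import *
print(proj('scene',[[470,150,495],[550,100,580],[650,0,580]]).round(), proj('top',[[470,150,495],[550,100,580],[650,0,580]]).round())
for c in('top','scene'):
    im,d=viewer.read_camera(c); p=cloud(c,d); m=(p[...,2]>300)&(p[...,2]<900)&(p[...,0]<720)&(p[...,0]>250)&(abs(p[...,1])<320)
    q=p[m]; print(c,len(q)); 
    if len(q)>3: print(q.min(0),q.max(0)); v,u=np.nonzero(m); print(u.min(),u.max(),v.min(),v.max()); k=np.argsort(q[:,0])[::max(1,len(q)//12)]; print(np.c_[q[k],u[k],v[k]].round())
E
```

```text
[[200.  -5.]
 [241. -45.]
 [305. -44.]] [[ -7. 171.]
 [  2.  85.]
 [ 95.   6.]]
top 5678
[480.35341227 -39.17722959 488.96711836] [686.39102161 146.31542248 603.85276137]
0 139 0 164
[[480. 144. 493.   0. 164.]
 [538. 114. 544.   6. 107.]
 [545.  57. 568.  45.  94.]
 [553.  81. 556.  30.  92.]
 [558.  48. 562.  56.  86.]
 [567.  83. 579.  19.  72.]
 [581.  44. 546.  66.  74.]
 [595.  42. 583.  55.  48.]
 [610.  29. 581.  68.  37.]
 [625.  10. 569.  89.  31.]
 [640.   6. 571.  92.  18.]
 [656. -11. 572. 107.   6.]
 [686. -38. 539. 138.   0.]]
scene 5
[441.01748441 165.62231217 482.84125914] [448.79395013 173.955151   483.25467128]
185 189 0 0
[[441. 174. 483. 185.   0.]
 [443. 172. 483. 186.   0.]
 [444. 169. 483. 187.   0.]
 [446. 166. 483. 188.   0.]
 [449. 168. 483. 189.   0.]]
```

Request:
{"api": "arm_command", "payload": {
  "rows": [
    [[-0.081, -0.075, 0.075], 0],
    [[-0.081, -0.075, 0.075], 0],
    [[-0.081, -0.075, 0.075], 0],
    [[-0.081, -0.075, 0.075], 0],
    [[-0.081, -0.075, 0.075], 0]
  ]
}}

```text
t: 2.05
eef_pos: [219.4, 465.5, 210.9]
tcp_rot: [-3.14, -0.0, 2.62]
ft_force: [0.5, 0.5, -0.2]
opening: 0.134
grip_force: 0.0
```

Request:
{"api": "arm_command", "payload": {
  "rows": [
    [[-0.081, -0.075, 0.075], 0],
    [[-0.081, -0.075, 0.075], 0],
    [[-0.081, -0.075, 0.075], 0],
    [[-0.081, -0.075, 0.075], 0],
    [[-0.081, -0.075, 0.075], 0]
  ]
}}

```text
t: 2.55
eef_pos: [260.1, 333.9, 117.6]
tcp_rot: [-3.14, -0.001, 2.62]
ft_force: [0.1, 0.2, 0.1]
opening: 0.001
grip_force: 0.0
```

Request:
{"api": "arm_command", "payload": {
  "rows": [
    [[-0.145, -0.06, 0.006], 0],
    [[-0.145, -0.06, 0.006], 0],
    [[-0.145, -0.06, 0.006], 0],
    [[-0.145, -0.06, 0.006], 0],
    [[-0.145, -0.06, 0.006], 0]
  ]
}}

```text
t: 3.05
eef_pos: [380.3, 178.4, 110.6]
tcp_rot: [-3.14, -0.001, 2.619]
ft_force: [0.2, 0.4, -0.3]
opening: 0.005
grip_force: 0.0
```

Request:
{"api": "arm_command", "payload": {
  "rows": [
    [[-0.103, -0.107, 0], 0],
    [[-0.103, -0.107, 0], 0],
    [[-0.103, -0.107, 0], 0],
    [[-0.103, -0.107, 0], 0],
    [[-0.103, -0.107, 0], 0]
  ]
}}

```text
t: 3.55
eef_pos: [424.4, -1.6, 110.6]
tcp_rot: [-3.141, -0.002, 2.619]
ft_force: [0.1, 0.2, -0.2]
opening: 0.006
grip_force: 0.0
```

Request:
{"api": "arm_command", "payload": {
  "rows": [
    [[-0.08, -0.12, -0.13], 0],
    [[-0.08, -0.12, -0.13], 0],
    [[-0.08, -0.12, -0.13], 0],
    [[-0.08, -0.12, -0.13], 0],
    [[-0.08, -0.12, -0.13], 0]
  ]
}}

```text
t: 4.05
eef_pos: [436.2, -181.3, 274.4]
tcp_rot: [3.141, -0.002, 2.619]
ft_force: [1.3, 1.5, 0.1]
opening: 0.005
grip_force: 0.0
```

Request:
{"api": "arm_command", "payload": {
  "rows": [
    [[-0.08, -0.16, -0.04], 0],
    [[-0.08, -0.16, -0.04], 0],
    [[-0.08, -0.16, 0], 0],
    [[0, 0, 0], 0],
    [[0, 0, 0], 0]
  ]
}}

```text
t: 4.55
eef_pos: [428.5, -314.2, 292.4]
tcp_rot: [3.141, -0.003, 2.618]
ft_force: [-0.3, 0.7, -0.8]
opening: 0.004
grip_force: 0.0
```

```bash
python3 - <<'E'
from h import *
print(state()['eef_pos'])
save('wrist','w1.png'); marks('wrist',['dose_pump','clamp_hinge','clamp_tip','start_key_top','pusher_top'])
C=viewer.get_calibration('wrist');print(np.linalg.inv(np.array(C['world_to_cam'])).round(2))
E
```

```text
[ 428.45863408 -314.2179909   292.41480622]
wrist dose_pump [([543.0, -181.0, 0.0], 0.68)]
wrist clamp_hinge [([564.0, -304.0, 149.0], 0.6)]
wrist clamp_tip [([521.0, -341.0, 149.0], 0.61)]
wrist start_key_top [([473.0, -183.0, 62.0], 0.8)]
wrist pusher_top [([614.0, -182.0, 158.0], 0.82)]
[[ 5.0000e-01 -8.3000e-01 -2.4000e-01  3.5924e+02]
 [ 8.7000e-01  4.8000e-01  1.4000e-01 -2.7310e+02]
 [ 0.0000e+00 -2.8000e-01  9.6000e-01  4.9755e+02]
 [ 0.0000e+00  0.0000e+00  0.0000e+00  1.0000e+00]]
```

View pics/w1.png

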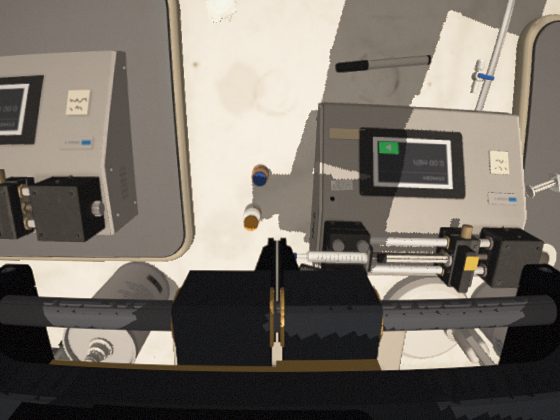

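```bash
python3 - <<'E'
from h import *
px=np.array([.865,-.5015]);py=np.array([.5015,.865]);H=np.array([565.7,-304])
im,d=viewer.read_camera('top'); P=cloud('top',d).reshape(-1,3); P=P[np.isfinite(P[:,0])]
l=np.c_[(P[:,:2]-H)@px,(P[:,:2]-H)@py]
print('y',list(range(-130,30,10)))
for x in range(-60,130,10):
    r=[]
    for y in range(-130,30,10):
        m=(l[:,0]>=x)&(l[:,0]<x+10)&(l[:,1]>=y)&(l[:,1]<y+10)
        r.append('%4d'%P[m,2].max() if m.any() else '   .')
    print('%4d'%x,' '.join(r))
E
```

```text
y [-130, -120, -110, -100, -90, -80, -70, -60, -50, -40, -30, -20, -10, 0, 10, 20]
 -60    .    .    .    .    .    .    .    .    .    .  617  151  151  129    .    .
 -50    .    .    .    .    .    .    .   -3    0    1  137  150  151    .    .    .
 -40    .    .    .    .    .    .    .    .    2    6   96    .    .    .    .    .
 -30    .    .    .    .    .    .    .    .    .    2   34    .    .    .    .    .
 -20    .    .    .    .    .    .    .    .    .    .    .    .    .    .    .    .
 -10    .    .    .    .    .    .    .    .    .    .    .    .    .    .    .    .
   0    .    .    .    .    .    .    .    .    .    .    .    .    .    .    .    .
  10    .    .    .    .    .    .    .    .    .    .    .    .    .    .    .    .
  20    .    .    .    .    .    .    .    .    .    .    .    .    .    .    .    .
  30    .    .    .    .    .    .    .    .    .    .    .    .    .    .    .    .
  40    .    .    .    .    .    .    .    .    .    .    .    .    .    .    .    .
  50    .    .    .    .    .    .    .    .    .    .    .    .    .    .    .    .
  60    .    .    .    .    .    .    .    .    .    .    .    .    .    .    .    .
  70    .    .    .    .    .    .    .    .    .    .    .    .    .    .    .  136
  80    .    .    .    .    .    .    .    .    .    .    .    .    .    .    .  137
  90    .    .    .    .    .    .    .    .    .    .    .    .    .    .    .  137
 100  155  154  153    .    .    .    .    .    .    .    .    .    .    .  133  139
 110  202  202  200  161  159  160  160  159  161  156    .    .    .  159  138  137
 120  206  204  202  162  185  186  185  186  184  183  162  160  160  160  159  160
```

Request:
{"api": "arm_command", "payload": {
  "rows": [
    [[-0.13, 0.018, 0], 0],
    [[-0.13, 0.018, 0], 0],
    [[-0.13, 0.018, 0], 0],
    [[-0.13, 0.018, 0], 0],
    [[0, 0, 0], 0]
  ]
}}

```text
t: 5.4
eef_pos: [553.3, -363.5, 292.6]
tcp_rot: [3.141, -0.001, 2.621]
ft_force: [-0.4, 0.4, -1.1]
opening: 0.005
grip_force: 0.0
```

```bash
python3 - <<'E'
from h import *
px=np.array([.865,-.5015]);py=np.array([.5015,.865]);H=np.array([565.7,-304])
im,d=viewer.read_camera('wrist');cs=[('wrist',d)]
for c in('top','scene'):
    im,d=save(c,c+'2.png');cs.append((c,d))
for c,d in cs:
    P=cloud(c,d).reshape(-1,3); P=P[np.isfinite(P[:,0])]
    l=np.c_[(P[:,:2]-H)@px,(P[:,:2]-H)@py]; print(c)
    for x in range(-70,30,10):
        r=[]
        for y in range(-70,40,10):
            m=(l[:,0]>=x)&(l[:,0]<x+10)&(l[:,1]>=y)&(l[:,1]<y+10)&(P[:,2]>80)&(P[:,2]<260)
            r.append('%4d'%P[m,2].max() if m.any() else '   .')
        print('%4d'%x,' '.join(r))
im=cv2.imread('pics/scene2.png'); print(proj('scene',[[566,-304,147],[523,-343,147]]))
u,v=proj('scene',[[545,-320,147]])[0].astype(int); c=im[v-45:v+45,u-60:u+60]
cv2.imwrite('pics/sc2c.png',cv2.resize(c,None,fx=6,fy=6,interpolation=cv2.INTER_CUBIC)); print(u,v)
E
```

```text
wrist
 -70    .    .    .    .   94  119  113   94  106   95   94
 -60    .    .    .    .  139  154  153  152  153  139   94
 -50    .    .    .    .  138  153  153  153  153  139  122
 -40  135  133  136  137  137  137  137  136  138  138  134
 -30  134  153  153  152  151  138  137  137  138  138  135
 -20    .  152  153  153  153  153  168  169  146  145  119
 -10    .    .  152  153  154  153  170  170  146  145  121
   0    .    .    .   88  144  152  170  169  146  145   91
  10    .    .    .   88   90   89    .    .    .    .   90
  20    .    .    .    .    .    .    .    .    .    .    .
top
 -70    .    .    .    .    .    .    .    .    .    .    .
 -60    .    .    .    .    .    .    .    .    .    .    .
 -50    .    .    .    .    .    .    .    .    .    .    .
 -40    .    .    .    .    .    .    .    .    .    .    .
 -30    .    .    .    .    .    .    .    .    .    .    .
 -20    .    .    .    .    .    .    .    .    .    .    .
 -10    .    .    .    .    .    .    .    .    .    .    .
   0    .    .    .    .    .    .    .    .    .    .    .
  10    .    .    .    .    .    .    .    .    .    .    .
  20    .    .    .    .    .    .    .    .    .    .    .
scene
 -70    .    .    .   85   91   91   92   92   92   91   91
 -60    .    .    .   84  136  149  136  149  148  135   91
 -50    .    .    .   84  149  151  150  150  150  135    .
 -40    .    .    .   87  135  136  136  135  136  136    .
 -30  132  150  149  134  134  134  133  134  133  134  132
 -20    .  150  151  150  150  150  147  139  141  135  130
 -10    .  150  151  149  150  150  166  165  142  140    .
   0    .    .    .  145  149  150  167  167  143  141    .
  10    .    .    .   88  140  141  141  141  141   85    .
  20    .    .    .    .   85    .    .   86   85   84   85
[[336.75774815 212.80948002]
 [328.84178608 228.71278392]]
332 219
```

View pics/sc2c.png

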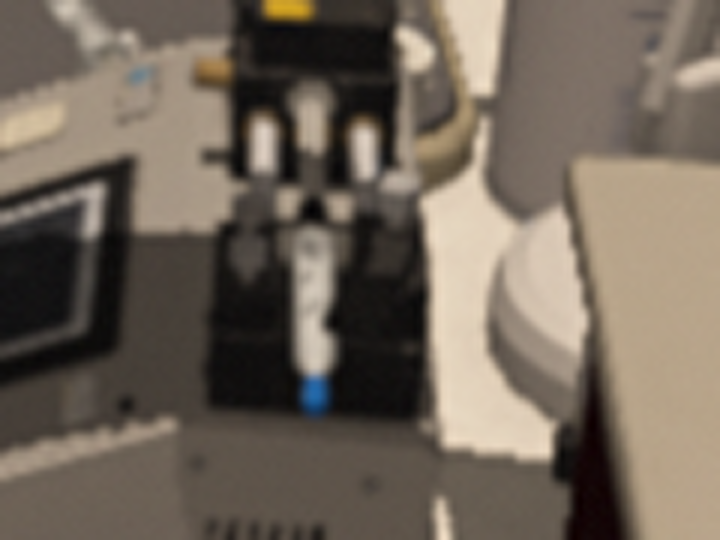

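```bash
python3 - <<'E'
from h import *
px=np.array([.865,-.5015]);py=np.array([.5015,.865]);H=np.array([565.7,-304])
for c in('wrist','scene'):
    im,d=viewer.read_camera(c); P=cloud(c,d).reshape(-1,3); P=P[np.isfinite(P[:,0])]
    l=np.c_[(P[:,:2]-H)@px,(P[:,:2]-H)@py,P[:,2]]
    def st(n,m): print(c,n,m.sum(),np.percentile(l[m],[3,50,97],axis=0).round(1).tolist() if m.any() else '')
    near=(abs(l[:,1])<35)&(l[:,0]>-70)&(l[:,0]<25)
    st('knob',near&(l[:,2]>160)&(l[:,2]<180))
    lip=near&(l[:,0]<-35)&(l[:,2]>145)&(l[:,2]<160)
    st('boltR',lip&(l[:,1]<-3)); st('boltL',lip&(l[:,1]>=-3))
    st('bar',(l[:,0]>-40)&(l[:,0]<15)&(l[:,1]<-12)&(l[:,1]>-70)&(l[:,2]>147.5)&(l[:,2]<158))
    b=l[(l[:,0]>-40)&(l[:,0]<15)&(l[:,1]<-12)&(l[:,1]>-70)&(l[:,2]>147.5)&(l[:,2]<158)]
    print(cv2.minAreaRect(b[:,:2].astype(np.float32)))
E
```

```text
wrist knob 210 [[-7.8, -6.5, 162.9], [-1.5, -0.2, 168.0], [5.5, 6.8, 169.8]]
wrist boltR 134 [[-52.3, -18.0, 146.9], [-47.5, -12.5, 150.8], [-41.9, -7.3, 152.3]]
wrist boltL 130 [[-51.7, 8.4, 147.7], [-46.9, 13.1, 150.9], [-41.2, 18.5, 152.4]]
wrist bar 824 [[-22.5, -53.5, 148.9], [-11.6, -33.7, 150.8], [0.4, -13.2, 152.2]]
((-10.767593383789062, -32.186710357666016), (47.1346321105957, 18.194183349609375), 73.30296325683594)
scene knob 45 [[-6.7, -8.2, 160.4], [-1.0, -3.7, 165.9], [6.6, 2.9, 167.7]]
scene boltR 28 [[-50.5, -20.1, 145.7], [-45.9, -16.4, 148.6], [-41.1, -8.0, 150.4]]
scene boltL 28 [[-50.1, 5.8, 145.6], [-45.4, 10.8, 148.8], [-40.6, 18.6, 150.4]]
scene bar 137 [[-20.8, -56.4, 147.7], [-9.7, -35.7, 149.1], [1.4, -12.6, 150.6]]
((-9.395286560058594, -33.781089782714844), (47.86093521118164, 17.682750701904297), 72.78050231933594)
```

Request:
{"api": "arm_command", "payload": {
  "rows": [
    [[0, 0, 0.16], 0],
    [[0, 0, 0.16], 0],
    [[0, 0, 0.16], 0],
    [[0, 0, 0.104], 0],
    [[0, 0, 0], 0]
  ]
}}

```text
t: 6.15
eef_pos: [548.9, -362.1, 145.2]
tcp_rot: [3.141, -0.005, 2.619]
ft_force: [0.1, 0.3, -0.1]
opening: 0.004
grip_force: 0.0
```

Request:
{"api": "arm_command", "payload": {
  "rows": [
    [[0.018, 0.036, 0], 0],
    [[0.018, 0.035, 0], 0],
    [[0.029, 0, 0], 0],
    [[0.029, 0, 0], 0],
    [[0, 0, 0], 0]
  ]
}}

```text
t: 6.65
eef_pos: [538.5, -335.6, 148.9]
tcp_rot: [-3.142, 0.001, 2.62]
ft_force: [0.8, -0.8, -1.4]
opening: 0.004
grip_force: 0.0
```

Request:
{"api": "arm_command", "payload": {
  "rows": [
    [[0, 0, 0], 0],
    [[0, 0, 0], 0],
    [[0, 0, 0], 0],
    [[0, 0, 0], 0],
    [[0, 0, 0], 0]
  ]
}}

```text
t: 7.15
eef_pos: [539.2, -336.2, 147.9]
tcp_rot: [3.141, -0.0, 2.619]
ft_force: [-0.0, 0.5, -0.2]
opening: 0.003
grip_force: 0.0
```

```bash
cat >> h.py <<'E'
def clamp():
    px=np.array([.865,-.5015]);py=np.array([.5015,.865]);H=np.array([565.7,-304])
    s=state();p=s['eef_pos'];r=p[:2]-H;print('tcp local',(r@px).round(1),(r@py).round(1),p[2].round(1),s['ft_force'].round(1))
    for c in('wrist','scene'):
        im,d=viewer.read_camera(c); cv2.imwrite('pics/last_%s.png'%c,im[:,:,::-1]); P=cloud(c,d).reshape(-1,3); P=P[np.isfinite(P[:,0])]
        l=np.c_[(P[:,:2]-H)@px,(P[:,:2]-H)@py,P[:,2]]
        print(c)
        for x in range(-66,20,6):
            print('%4d'%x,' '.join('%4d'%l[m,2].max() if (m:=(l[:,0]>=x)&(l[:,0]<x+6)&(l[:,1]>=y)&(l[:,1]<y+6)&(l[:,2]>80)&(l[:,2]<240)).any() else '   .' for y in range(-66,30,6)))
    for c in('wrist','scene'):
        r=models.mark_of(c,'clamp_tip'); print([(( np.array(x['position'][:2])-H)@np.c_[px,py],x['confidence']) for x in r])
E
python3 -c "
from h import *
clamp()"
```

```text
tcp local -6.8 -41.1 147.9 [-0.   0.5 -0.2]
wrist
 -66    .    .    .    .    .    .   92   93   93   93   93   93   93   93   93   93
 -60    .    .    .    .    .    .   91  138  138  138  139  137  138  138  138  135
 -54    .    .    .    .    .    .   91  150  151  151  138  138  152  151  151  137
 -48    .    .    .    .    .    .   91  151  152  152  139  138  151  152  152  135
 -42    .    .    .    .    .    .   91  138  151  151  138  138  151  151  150  137
 -36  132  132    .  133  134  134  134  134  133  136  133  133  132  131  136  136
 -30  133  133  151  150  135  136  135  135  136  136  136  136  136  136  136  136
 -24  131  148  218  236  238  218  150  148  135  135  135  135  135  135  135  136
 -18    .  150  151  236  237  151  151  151  151  151  149  143  142  144  143  136
 -12    .  150  151  151  216  152  151  151  151  151  168  169  168  144  144  136
  -6    .    .    .  236  237  151  151  152  152  167  169  169  168  144  144  120
   0    .    .    .  236  236    .    .  150  151  167  168  169  168  144  144    .
   6    .    .    .    .    . 
[... 846 characters left out ...]
 210  210  148  133  134  134  134  135  134  133  135  133  134
 -18    .  219  218  197  150  149  149  149    .    .    .    .  120  120  132  134
 -12    .  149  218  202  149  150  150  149  150  149  150  149  141  142  130  132
  -6    .    .  218  190  149  149  149  151  150  149  153  148    .  141    .    .
   0    .    .  217  193    .   82  148  149  150  149  152    .    .  141    .    .
   6    .    .    .    .    .   86  136  142  141  143  148  140  142  142    .    .
  12    .    .    .    .    .   88   88   93   88  139   88   87   86   84    .    .
  18    .    .    .    .    .   83   86   87   87   88   87   86   87   87   86   86
[(array([-20.0787, -53.4793]), 0.61)]
[]
```

```bash
python3 -c "
import cv2
a=cv2.imread('pics/last_wrist.png')[150:330,200:460];b=cv2.imread('pics/last_scene.png')[150:270,270:400]
a=cv2.resize(a,(560,388),interpolation=cv2.INTER_CUBIC);cv2.imwrite('pics/a.png',a)
cv2.imwrite('pics/b.png',cv2.resize(b,None,fx=4,fy=4,interpolation=cv2.INTER_CUBIC))
import numpy as np
b=cv2.resize(b,(420,388),interpolation=cv2.INTER_CUBIC)
c=np.hstack([a,b]);cv2.imwrite('pics/ab.png',cv2.resize(c,(800,317)))"
```

```text
(no output)
```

View pics/ab.png

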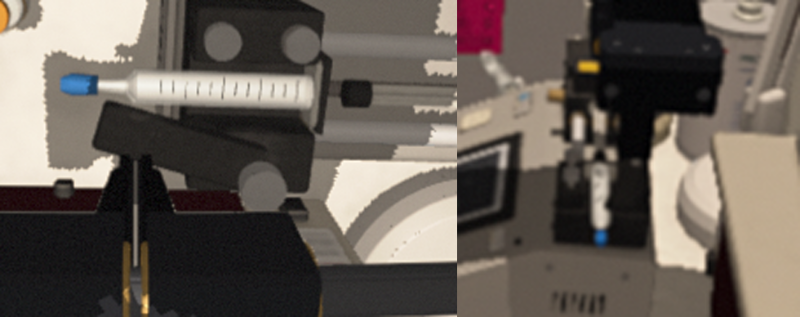

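Request:
{"api": "arm_command", "payload": {
  "rows": [
    [[-0.04, 0, 0], 0],
    [[-0.04, 0, 0], 0],
    [[0, 0, 0.016], 0],
    [[0, 0, 0.016], 0],
    [[0, 0, 0], 0]
  ]
}}

```text
t: 7.85
eef_pos: [556.1, -345.7, 139.0]
tcp_rot: [3.141, -0.002, 2.619]
ft_force: [0.1, -1.0, 0.8]
opening: 0.006
grip_force: 0.0
```

Request:
{"api": "arm_command", "payload": {
  "rows": [
    [[0, 0, 0], 0],
    [[0, 0, 0], 0],
    [[0, 0, 0], 0],
    [[0, 0, 0], 0],
    [[0, 0, 0], 0]
  ]
}}

```text
t: 8.35
eef_pos: [556.5, -346.1, 140.1]
tcp_rot: [3.142, 0.0, 2.619]
ft_force: [-0.1, -0.5, -0.5]
opening: 0.006
grip_force: 0.0
```

Request:
{"api": "arm_command", "payload": {
  "rows": [
    [[0.018, 0, 0], 0],
    [[0.018, 0, 0], 0],
    [[0.018, 0, 0], 0],
    [[0.018, 0, 0], 0],
    [[0, 0, 0], 0]
  ]
}}

```text
t: 8.85
eef_pos: [540.5, -336.8, 140.1]
tcp_rot: [3.141, -0.0, 2.619]
ft_force: [-0.9, -0.5, 0.2]
opening: 0.006
grip_force: 0.0
```

Request:
{"api": "arm_command", "payload": {
  "rows": [
    [[0.018, 0, 0], 0],
    [[0.018, 0, 0], 0],
    [[0.018, 0, 0], 0],
    [[0, 0, 0], 0],
    [[0, 0, 0], 0]
  ]
}}

```text
t: 9.35
eef_pos: [529.3, -330.4, 140.1]
tcp_rot: [3.142, 0.0, 2.619]
ft_force: [0.5, -0.2, 0.5]
opening: 0.005
grip_force: 0.0
```

```bash
python3 - <<'E'
from h import *
clamp()
E
```

```text
tcp local -18.3 -41.1 140.1 [ 0.5 -0.2  0.5]
wrist
 -66    .    .    .    .    .    .   91   93   93   93   93   93   93   93   93   93
 -60    .    .    .    .    .    .   91  138  137  137  137  138  138  137  137  136
 -54    .    .    .    .    .    .   91  150  152  151  138  138  151  152  151  136
 -48    .    .    .    .    .    .   90  151  152  152  138  138  152  152  151  136
 -42    .    .    .    .    .    .   91  138  150  150  138  138  150  152  137  135
 -36  131  131  209  228  228  210  133  133  133  134  133  133  132  132  135  136
 -30  133  133  150  229  229  135  135  135  135  135  136  135  136  137  136  136
 -24  130  148  151  151  208  151  151  146  135  135  135  135  135  135  135  136
 -18    .  151  151  229  229  151  151  151  151  150  149  143  143  144  143  136
 -12    .  150  151  229  229  151  151  151  152  151  164  164  144  144  144  136
  -6    .    .    .    .    .    .  151  151  151  152  151  151  144  144  144  120
   0    .    .    .    .    .    .   88   89    .    .    .    .  143  144  144    .
   6    .    .    .    .    .
[... 924 characters left out ...]
49  208  185  150  148  149  149   86    .    .    .  118  119  130    .
 -12    .  150  208  190  149  150  149  150  149  148    .  138    .    .  124  126
  -6    .    .    .  149  149  149  150  149  150  162  163    .    .    .    .    .
   0    .    .    .    .    .  145  147  151  150  166  167  167  143    .    .    .
   6    .    .    .    .    .   82  140  143  142  146  166  166  141  143  142    .
  12    .    .    .    .    .   88   89   90   90   90  137   87   87    .    .    .
  18    .    .    .    .    .    .   84   87   88   87   87   87   85   86   86   84
[(array([-20.1275 , -55.58795]), 0.82)]
[(array([-15.5642 , -55.48495]), 0.8), (array([-21.26375, 125.78455]), 0.75)]
```

```bash
python3 -c "
import cv2,numpy as np
a=cv2.imread('pics/last_wrist.png')[150:330,200:460];b=cv2.imread('pics/last_scene.png')[150:270,270:400]
a=cv2.resize(a,(560,388),interpolation=cv2.INTER_CUBIC)
b=cv2.resize(b,(420,388),interpolation=cv2.INTER_CUBIC)
c=np.hstack([a,b]);cv2.imwrite('pics/ab2.png',cv2.resize(c,(800,317)))
from h import *
s=state();p=s['eef_pos'];print(proj('wrist',[p,p+[0,0,10],[565.7,-304,150]]),s['opening'])"
```

```text
[[277.00290962 237.00203559]
 [277.02211278 243.26793461]
 [344.56528378 271.09053658]] 0.0066213359838197495
```

View pics/ab2.png

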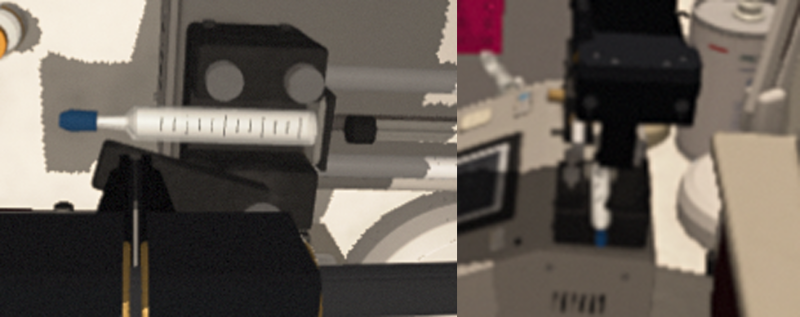

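```bash
python3 - <<'E'
from h import *
px=np.array([.865,-.5015]);py=np.array([.5015,.865]);H=np.array([565.7,-304])
for c in('wrist','scene','top'):
    im,d=viewer.read_camera(c); P=cloud(c,d).reshape(-1,3); P=P[np.isfinite(P[:,0])]
    l=np.c_[(P[:,:2]-H)@px,(P[:,:2]-H)@py,P[:,2]]
    print(c)
    for z in range(132,216,6):
        m=(abs(l[:,0]+18)<25)&(abs(l[:,1]+41)<22)&(l[:,2]>=z)&(l[:,2]<z+6)
        if m.any(): print(z,m.sum(),np.percentile(l[m,:2],[2,50,98],axis=0).round().tolist())
E
```

```text
wrist
132 667 [[-41.0, -60.0], [-27.0, -31.0], [-21.0, -19.0]]
138 22 [[-18.0, -23.0], [-17.0, -21.0], [-16.0, -19.0]]
144 485 [[-26.0, -55.0], [-19.0, -35.0], [-2.0, -20.0]]
150 530 [[-24.0, -54.0], [-13.0, -28.0], [-2.0, -19.0]]
168 15 [[-32.0, -46.0], [-31.0, -42.0], [-30.0, -38.0]]
174 82 [[-32.0, -46.0], [-31.0, -41.0], [-30.0, -37.0]]
180 115 [[-32.0, -48.0], [-31.0, -42.0], [-30.0, -35.0]]
186 156 [[-32.0, -48.0], [-31.0, -41.0], [-30.0, -34.0]]
192 201 [[-32.0, -49.0], [-31.0, -42.0], [-30.0, -34.0]]
198 230 [[-32.0, -50.0], [-31.0, -42.0], [-30.0, -33.0]]
204 323 [[-32.0, -50.0], [-31.0, -41.0], [-17.0, -33.0]]
210 70 [[-32.0, -46.0], [-30.0, -42.0], [-29.0, -39.0]]
scene
132 50 [[-42.0, -44.0], [-25.0, -25.0], [6.0, -19.0]]
138 11 [[-21.0, -55.0], [2.0, -25.0], [5.0, -20.0]]
144 122 [[-23.0, -57.0], [-10.0, -40.0], [2.0, -21.0]]
150 19 [[-21.0, -55.0], [-15.0, -45.0], [-4.0, -20.0]]
168 12 [[-29.0, -48.0], [-16.0, -47.0], [-7.0, -45.0]]
174 39 [[-30.0, -49.0], [-17.0, -47.0], [-7.0, -45.0]]
180 35 [[-30.0, -51.0], [-21.0, -49.0], [-8.0, -39.0]]
186 37 [[-29.0, -52.0], [-18.0, -50.0], [-8.0, -48.0]]
192 41 [[-29.0, -51.0], [-19.0, -50.0], [-7.0, -48.0]]
198 40 [[-30.0, -52.0], [-19.0, -51.0], [-7.0, -44.0]]
204 33 [[-29.0, -54.0], [-19.0, -52.0], [-7.0, -49.0]]
210 1 [[-26.0, -53.0], [-26.0, -53.0], [-26.0, -53.0]]
top
```

Request:
{"api": "arm_command", "payload": {
  "rows": [
    [[-0.045, -0.008, 0], 0],
    [[-0.045, -0.008, 0], 0],
    [[-0.045, 0, 0], 0],
    [[0, 0, 0], 0],
    [[0, 0, 0], 0]
  ]
}}

```text
t: 10.2
eef_pos: [556.5, -350.7, 139.7]
tcp_rot: [3.141, -0.0, 2.619]
ft_force: [0.3, -0.0, 0.0]
opening: 0.003
grip_force: 0.0
```

Request:
{"api": "arm_command", "payload": {
  "rows": [
    [[0, 0, 0.02], 0],
    [[0, 0, 0.02], 0],
    [[0, 0, 0.02], 0],
    [[0, 0, 0.02], 0],
    [[0, 0, 0], 0]
  ]
}}

```text
t: 10.7
eef_pos: [556.2, -350.4, 119.1]
tcp_rot: [3.141, -0.001, 2.619]
ft_force: [0.3, -0.7, -0.1]
opening: 0.005
grip_force: 0.0
```

```bash
cat >> h.py <<'E'
px=np.array([.865,-.5015]);py=np.array([.5015,.865]);H=np.array([565.7,-304])
def finger(zs=range(120,290,6),cams=('wrist','scene')):
    s=state();p=s['eef_pos'];t=(p[:2]-H)@np.c_[px,py];print('tcp local',t.round(1),p[2].round(1),s['ft_force'].round(1))
    for c in cams:
        im,d=viewer.read_camera(c); cv2.imwrite('pics/last_%s.png'%c,im[:,:,::-1]); P=cloud(c,d).reshape(-1,3); P=P[np.isfinite(P[:,0])]
        l=np.c_[(P[:,:2]-H)@np.c_[px,py],P[:,2]]; print(c)
        for z in zs:
            m=(abs(l[:,0]-t[0])<25)&(abs(l[:,1]-t[1])<22)&(l[:,2]>=z)&(l[:,2]<z+6)
            if m.any(): print(z,m.sum(),np.percentile(l[m,:2],[2,50,98],axis=0).round().tolist())
E
python3 - <<'E'
from h import *
finger()
r=models.mark_of('wrist','clamp_tip'); print([(( np.array(x['position'][:2])-H)@np.c_[px,py],x['confidence']) for x in r])
E
```

```text
tcp local [ 15.  -44.9] 119.1 [ 0.3 -0.7 -0.1]
wrist
144 104 [[-10.0, -55.0], [-6.0, -35.0], [1.0, -24.0]]
150 590 [[-10.0, -51.0], [-7.0, -34.0], [3.0, -23.0]]
156 90 [[1.0, -50.0], [2.0, -45.0], [4.0, -41.0]]
162 140 [[2.0, -52.0], [2.0, -46.0], [4.0, -39.0]]
168 171 [[2.0, -52.0], [2.0, -46.0], [4.0, -38.0]]
174 207 [[2.0, -53.0], [2.0, -45.0], [4.0, -37.0]]
180 273 [[2.0, -54.0], [2.0, -45.0], [9.0, -37.0]]
186 223 [[2.0, -54.0], [2.0, -45.0], [17.0, -37.0]]
192 70 [[2.0, -47.0], [3.0, -45.0], [4.0, -43.0]]
198 69 [[2.0, -47.0], [4.0, -46.0], [4.0, -43.0]]
204 76 [[3.0, -46.0], [5.0, -45.0], [24.0, -44.0]]
228 32 [[10.0, -47.0], [12.0, -47.0], [15.0, -43.0]]
240 31 [[-2.0, -47.0], [-0.0, -47.0], [2.0, -44.0]]
246 51 [[-10.0, -47.0], [-9.0, -45.0], [-7.0, -44.0]]
252 3690 [[-10.0, -66.0], [-7.0, -44.0], [-5.0, -24.0]]
258 240 [[-8.0, -66.0], [-7.0, -46.0], [-7.0, -24.0]]
264 4 [[-10.0, -53.0], [-10.0, -53.0], [-10.0, -39.0]]
270 214 [[-10.0, -67.0], [-10.0, -27.0], [-8.0, -23.0]]
scene
120 7 [[3.0, -26.0], [7.0, -24.0], [11.0, -23.0]]
126 11 [[-0.0, -25.0], [7.0, -24.0], [10.0, -2
[... 255 characters left out ...]
-44.0]]
162 37 [[4.0, -55.0], [13.0, -53.0], [27.0, -42.0]]
168 37 [[4.0, -55.0], [14.0, -54.0], [26.0, -46.0]]
174 42 [[4.0, -57.0], [15.0, -55.0], [26.0, -45.0]]
180 38 [[4.0, -57.0], [15.0, -55.0], [27.0, -53.0]]
186 3 [[9.0, -59.0], [18.0, -56.0], [21.0, -56.0]]
246 2 [[-10.0, -42.0], [-9.0, -42.0], [-8.0, -42.0]]
252 16 [[-10.0, -65.0], [-9.0, -47.0], [-8.0, -26.0]]
258 2 [[-10.0, -52.0], [-10.0, -41.0], [-10.0, -30.0]]
264 8 [[-10.0, -50.0], [-10.0, -46.0], [-10.0, -24.0]]
270 5 [[-10.0, -66.0], [-10.0, -63.0], [-9.0, -44.0]]
276 5 [[-9.0, -66.0], [-9.0, -63.0], [-6.0, -61.0]]
282 12 [[-10.0, -65.0], [-8.0, -63.0], [-6.0, -48.0]]
288 11 [[-10.0, -66.0], [-8.0, -62.0], [-6.0, -61.0]]
[]
```

Request:
{"api": "arm_command", "payload": {
  "rows": [
    [[0, 0, 0.014], 0],
    [[0, 0, 0.014], 0],
    [[0, 0, 0], 0],
    [[0, 0, 0], 0],
    [[0, 0, 0], 0]
  ]
}}

```text
t: 11.35
eef_pos: [556.5, -350.7, 113.0]
tcp_rot: [3.142, 0.0, 2.619]
ft_force: [0.5, 0.1, 0.6]
opening: 0.008
grip_force: 0.0
```

Request:
{"api": "arm_command", "payload": {
  "rows": [
    [[0.018, 0, 0], 0],
    [[0.018, 0, 0], 0],
    [[0.018, 0, 0], 0],
    [[0.018, 0, 0], 0],
    [[0, 0, 0], 0]
  ]
}}

```text
t: 11.85
eef_pos: [540.3, -341.4, 113.2]
tcp_rot: [3.142, -0.0, 2.619]
ft_force: [1.0, -0.6, -0.5]
opening: 0.003
grip_force: 0.0
```

```bash
python3 - <<'E'
from h import *
finger(range(132,168,6))
for c in('wrist','scene'):
    r=models.mark_of(c,'clamp_tip'); print([(( np.array(x['position'][:2])-H)@np.c_[px,py],x['confidence']) for x in r])
E
```

```text
tcp local [ -3.2 -45. ] 113.2 [ 1.  -0.6 -0.5]
wrist
132 121 [[-28.0, -66.0], [-27.0, -56.0], [-25.0, -23.0]]
144 581 [[-28.0, -51.0], [-21.0, -34.0], [-8.0, -23.0]]
150 984 [[-28.0, -50.0], [-21.0, -34.0], [-10.0, -23.0]]
156 138 [[-17.0, -52.0], [-16.0, -46.0], [-14.0, -39.0]]
162 176 [[-17.0, -53.0], [-16.0, -45.0], [-14.0, -38.0]]
scene
132 14 [[-28.0, -45.0], [-24.0, -40.0], [-19.0, -36.0]]
144 100 [[-28.0, -54.0], [-18.0, -45.0], [6.0, -24.0]]
150 33 [[-23.0, -53.0], [-5.0, -51.0], [8.0, -27.0]]
156 40 [[-15.0, -55.0], [-5.0, -53.0], [9.0, -51.0]]
162 37 [[-15.0, -56.0], [-4.0, -54.0], [8.0, -43.0]]
[(array([-33.0517, -49.4431]), 0.91)]
[(array([-31.00195, -49.98835]), 0.51), (array([-240.2509,   67.1277]), 0.3)]
```

Request:
{"api": "arm_command", "payload": {
  "rows": [
    [[0.023, 0, 0], 0],
    [[0.023, 0.004, 0], 0],
    [[0.023, 0.006, 0], 0],
    [[0.023, 0.006, 0], 0],
    [[0, 0, 0], 0]
  ]
}}

```text
t: 12.55
eef_pos: [522.2, -326.0, 113.1]
tcp_rot: [3.141, -0.001, 2.62]
ft_force: [-0.5, 0.5, -0.3]
opening: 0.005
grip_force: 0.0
```

Request:
{"api": "arm_command", "payload": {
  "rows": [
    [[0, 0.012, 0], 0],
    [[0, 0.012, 0], 0],
    [[0, 0.012, 0], 0],
    [[0, 0, 0], 0],
    [[0, 0, 0], 0]
  ]
}}

```text
t: 13.05
eef_pos: [527.6, -318.7, 112.9]
tcp_rot: [3.141, -0.0, 2.619]
ft_force: [0.4, -0.3, -0.2]
opening: 0.008
grip_force: 0.0
```

```bash
python3 - <<'E'
from h import *
finger(range(132,168,6))
for c in('wrist','scene'):
    r=models.mark_of(c,'clamp_tip'); print([(( np.array(x['position'][:2])-H)@np.c_[px,py],x['confidence']) for x in r])
E
```

```text
tcp local [-25.6 -31.8] 112.9 [ 0.4 -0.3 -0.2]
wrist
132 112 [[-32.0, -45.0], [-29.0, -41.0], [-22.0, -23.0]]
144 539 [[-50.0, -35.0], [-39.0, -21.0], [-23.0, -10.0]]
150 1261 [[-50.0, -34.0], [-39.0, -18.0], [-24.0, -10.0]]
156 144 [[-39.0, -39.0], [-39.0, -32.0], [-37.0, -25.0]]
162 172 [[-39.0, -39.0], [-39.0, -32.0], [-37.0, -25.0]]
scene
132 77 [[-50.0, -44.0], [-24.0, -23.0], [-2.0, -18.0]]
138 35 [[-21.0, -27.0], [-6.0, -20.0], [-1.0, -10.0]]
144 95 [[-51.0, -39.0], [-38.0, -28.0], [-3.0, -11.0]]
150 38 [[-47.0, -41.0], [-28.0, -38.0], [-13.0, -13.0]]
156 30 [[-37.0, -43.0], [-27.0, -40.0], [-15.0, -38.0]]
162 42 [[-37.0, -43.0], [-27.0, -41.0], [-14.0, -29.0]]
[]
[(array([-53.25405, -27.7545 ]), 0.67)]
```

Request:
{"api": "arm_command", "payload": {
  "rows": [
    [[-0.006, 0.012, 0], 0],
    [[0, 0.012, 0], 0],
    [[0, 0.012, 0], 0],
    [[0, 0.012, 0], 0],
    [[0, 0, 0], 0]
  ]
}}

```text
t: 13.75
eef_pos: [535.0, -308.8, 113.0]
tcp_rot: [3.141, -0.0, 2.62]
ft_force: [0.0, -1.0, 0.3]
opening: 0.006
grip_force: 0.1
```

```bash
python3 - <<'E'
from h import *
finger(range(144,150,6))
for c in('wrist','scene'):
    r=models.mark_of(c,'clamp_tip'); print([(( np.array(x['position'][:2])-H)@np.c_[px,py],x['confidence']) for x in r])
r=models.mark_of('wrist','pusher_top');print(r[:1])
E
```

```text
tcp local [-24.2 -19.5] 113.0 [ 0.  -1.   0.3]
wrist
144 485 [[-49.0, -23.0], [-38.0, -5.0], [-22.0, 2.0]]
scene
144 109 [[-49.0, -27.0], [-32.0, -13.0], [0.0, 0.0]]
[(array([-59.58205,  -9.46395]), 0.73)]
[(array([-2.7293 ,  2.11605]), 0.7), (array([-56.76625, -11.52985]), 0.54)]
[{'position': [614.3, -181.3, 159.1], 'confidence': 0.83}]
```

Request:
{"api": "arm_command", "payload": {
  "rows": [
    [[0, 0.006, 0], 0],
    [[0, 0.006, 0], 0],
    [[0, 0.004, 0], 0],
    [[0, 0, 0], 0],
    [[0, 0, 0], 0]
  ]
}}

```text
t: 14.5
eef_pos: [536.9, -305.8, 113.0]
tcp_rot: [3.141, 0.0, 2.619]
ft_force: [-0.2, -0.2, -0.7]
opening: 0.003
grip_force: 0.2
```

Request:
{"api": "arm_command", "payload": {
  "rows": [
    [[0, 0.004, 0], 0],
    [[0, 0, 0], 0],
    [[0, 0, 0], 0],
    [[0, 0, 0], 0],
    [[0, 0, 0], 0]
  ]
}}

```text
t: 15.0
eef_pos: [537.3, -304.9, 113.0]
tcp_rot: [3.141, 0.0, 2.619]
ft_force: [-0.4, 0.3, 0.3]
opening: 0.004
grip_force: 0.2
```

```bash
python3 - <<'E'
from h import *
finger(range(144,150,6))
for c in('wrist','scene'):
    r=models.mark_of(c,'clamp_tip'); print([(( np.array(x['position'][:2])-H)@np.c_[px,py],x['confidence']) for x in r])
im=cv2.imread('pics/last_wrist.png'); C=None
print(proj('wrist',[[514,-275,150],[566,-304,168]]))
cv2.imwrite('pics/c3.png',cv2.resize(im[130:330,180:460],(770,550),interpolation=cv2.INTER_CUBIC))
E
```

```text
tcp local [-24.1 -15. ] 113.0 [-0.4  0.3  0.3]
wrist
144 558 [[-49.0, -18.0], [-38.0, -2.0], [-22.0, 7.0]]
scene
144 116 [[-49.0, -22.0], [-34.0, -11.0], [0.0, 5.0]]
[(array([-62.62235,  -5.2167 ]), 0.57)]
[(array([-56.4381 ,  -4.52065]), 0.65)]
[[306.45632203 197.86799172]
 [307.90894059 324.36846338]]
```

View pics/c3.png

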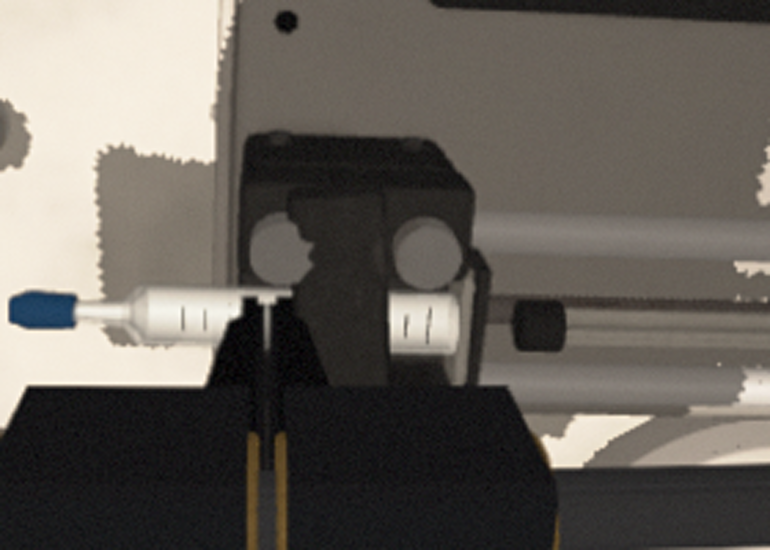

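Request:
{"api": "arm_command", "payload": {
  "rows": [
    [[0, 0.004, 0], 0],
    [[0, 0.004, 0], 0],
    [[0, 0, 0], 0],
    [[0, 0, 0], 0],
    [[0, 0, 0], 0]
  ]
}}

```text
t: 15.7
eef_pos: [538.4, -303.2, 113.0]
tcp_rot: [3.141, 0.0, 2.619]
ft_force: [0.1, -0.2, -0.3]
opening: 0.004
grip_force: 0.1
```

Request:
{"api": "arm_command", "payload": {
  "rows": [
    [[0, 0.003, 0], 0],
    [[0, 0, 0], 0],
    [[0, 0, 0], 0],
    [[0, 0, 0], 0],
    [[0, 0, 0], 0]
  ]
}}

```text
t: 16.2
eef_pos: [538.5, -302.6, 113.0]
tcp_rot: [3.142, -0.0, 2.619]
ft_force: [-2.1, -2.3, 0.8]
opening: 0.004
grip_force: 1.5
```

Request:
{"api": "arm_command", "payload": {
  "rows": [
    [[0, 0.003, 0], 0],
    [[0, 0, 0], 0],
    [[0, 0, 0], 0],
    [[0, 0, 0], 0],
    [[0, 0, 0], 0]
  ]
}}

```text
t: 16.7
eef_pos: [538.5, -302.4, 113.0]
tcp_rot: [-3.141, -0.0, 2.619]
ft_force: [-5.8, -4.4, 0.2]
opening: 0.006
grip_force: 3.3
```

```bash
python3 - <<'E'
from h import *
finger(range(144,150,6))
for c in('wrist','scene'):
    r=models.mark_of(c,'clamp_tip'); print([(( np.array(x['position'][:2])-H)@np.c_[px,py],x['confidence']) for x in r])
E
```

```text
tcp local [-24.3 -12.2] 113.0 [-5.8 -4.4  0.2]
wrist
144 587 [[-49.0, -17.0], [-38.0, -1.0], [-22.0, 10.0]]
scene
144 124 [[-49.0, -20.0], [-33.0, -9.0], [0.0, 9.0]]
[(array([-58.9207 ,   3.74835]), 0.62)]
[(array([-56.24525,   0.32975]), 0.75)]
```

Request:
{"api": "arm_command", "payload": {
  "rows": [
    [[0, -0.02, 0], 0],
    [[0, -0.05, 0], 0],
    [[0, -0.06, 0], 0],
    [[0, 0, -0.15], 0],
    [[0, 0, -0.15], 0]
  ]
}}

```text
t: 17.4
eef_pos: [521.7, -331.1, 188.1]
tcp_rot: [3.141, -0.002, 2.618]
ft_force: [0.9, 0.9, 0.2]
opening: 0.004
grip_force: 0.0
```

Request:
{"api": "arm_command", "payload": {
  "rows": [
    [[0.13, 0.06, -0.05], 0],
    [[0.13, 0.06, -0.05], 0],
    [[0.13, 0.06, -0.05], 0],
    [[0.13, 0.06, 0], 0],
    [[0, 0, 0], 0]
  ]
}}

```text
t: 17.9
eef_pos: [437.8, -211.4, 226.4]
tcp_rot: [3.141, 0.0, 2.62]
ft_force: [0.2, -0.1, -0.6]
opening: 0.008
grip_force: 0.0
```

```bash
python3 - <<'E'
from h import *
s=state();p=s['eef_pos'];t=(p[:2]-H)@np.c_[px,py];print(t,p[2],s['t'],s['ft_force'])
im,d=save('wrist','w4.png'); marks('wrist',['start_key_top','clamp_tip','clamp_hinge','pusher_top','dose_pump']); P=cloud('wrist',d)
K=np.array([473,-182])
hsv=cv2.cvtColor(im,cv2.COLOR_RGB2HSV); g=(hsv[...,0]>45)&(hsv[...,0]<85)&(hsv[...,1]>120)&(hsv[...,2]>60)&(np.hypot(P[...,0]-473,P[...,1]+182)<40)
Q=P[g];l=(Q[:,:2]-H)@np.c_[px,py];print(len(Q),Q.mean(0),np.percentile(l,[2,50,98],axis=0),np.percentile(Q[:,2],[2,50,98]))
l=np.c_[(P.reshape(-1,3)[:,:2]-H)@np.c_[px,py],P.reshape(-1,3)[:,2]]
b=l[(l[:,0]<-20)&(l[:,0]>-56)&(abs(l[:,1])<25)&(l[:,2]>140)&(l[:,2]<158)]
b=l[(l[:,0]<-14)&(l[:,0]>-40)&(abs(l[:,1])<25)&(l[:,2]>143)&(l[:,2]<158)]
if len(b): print('bar',cv2.minAreaRect(b[:,:2].astype(np.float32)))
m=models.mark_of('scene','clamp_tip')
cv2.imwrite('pics/c5.png',cv2.resize(im[60:420,200:560],(600,600)))
E
```

```text
[-157.06439024   15.9951471 ] 226.36898071074526 17.9 [ 0.1736374  -0.09356999 -0.62397104]
wrist start_key_top [([472.0, -181.0, 61.0], 0.78)]
wrist clamp_tip []
wrist clamp_hinge [([568.0, -300.0, 151.0], 0.83)]
wrist pusher_top [([614.0, -184.0, 157.0], 0.79)]
wrist dose_pump [([540.0, -183.0, -4.0], 0.87)]
267 [ 475.92776965 -184.45472041   61.9606455 ] [[-144.3148404    47.2451508 ]
 [-137.37018899   58.01918717]
 [-130.70865336   69.93370328]] [58.65850979 62.00588078 64.95967164]
```

View pics/w4.png

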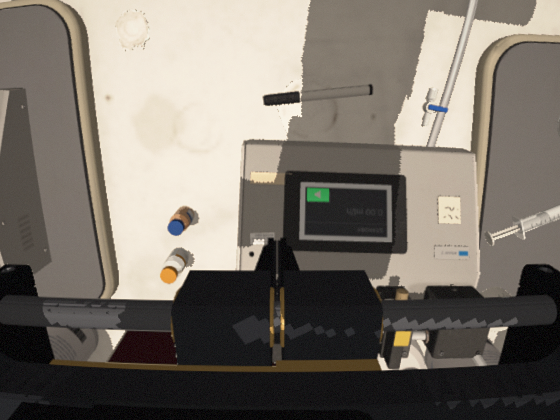

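Request:
{"api": "arm_command", "payload": {
  "rows": [
    [[-0.019, 0.085, 0], 0],
    [[-0.019, 0.085, 0], 0],
    [[0, 0, 0.15], 0],
    [[0, 0, 0.15], 0],
    [[0, 0, 0.1], 0]
  ]
}}

```text
t: 18.75
eef_pos: [469.1, -181.0, 123.1]
tcp_rot: [3.142, -0.002, 2.619]
ft_force: [1.0, -0.1, 0.2]
opening: 0.002
grip_force: 0.0
```

Request:
{"api": "arm_command", "payload": {
  "rows": [
    [[0, 0, 0.12], 0],
    [[0, 0, 0.12], 0],
    [[0, 0, 0.05], 0],
    [[0, 0, 0], 0],
    [[0, 0, 0], 0]
  ]
}}

```text
t: 19.25
eef_pos: [469.7, -181.5, 53.0]
tcp_rot: [3.141, -0.0, 2.619]
ft_force: [0.1, -0.7, 0.5]
opening: 0.006
grip_force: 0.0
```

```bash
python3 - <<'E'
from h import *
finger(range(48,120,6))
E
```

```text
tcp local [-144.5   57.9] 53.0 [ 0.1 -0.7  0.5]
wrist
48 1296 [[-166.0, 37.0], [-160.0, 58.0], [-154.0, 79.0]]
54 1299 [[-157.0, 37.0], [-151.0, 56.0], [-143.0, 79.0]]
60 1141 [[-148.0, 36.0], [-139.0, 64.0], [-130.0, 79.0]]
66 92 [[-138.0, 37.0], [-130.0, 69.0], [-129.0, 79.0]]
84 47 [[-158.0, 53.0], [-157.0, 57.0], [-156.0, 62.0]]
90 87 [[-158.0, 53.0], [-157.0, 58.0], [-156.0, 62.0]]
96 143 [[-158.0, 51.0], [-157.0, 57.0], [-156.0, 64.0]]
102 169 [[-158.0, 50.0], [-157.0, 57.0], [-156.0, 65.0]]
108 206 [[-158.0, 50.0], [-157.0, 58.0], [-156.0, 65.0]]
114 287 [[-158.0, 49.0], [-157.0, 58.0], [-149.0, 66.0]]
scene
48 55 [[-163.0, 37.0], [-158.0, 56.0], [-150.0, 79.0]]
54 59 [[-152.0, 36.0], [-147.0, 48.0], [-138.0, 79.0]]
60 85 [[-144.0, 37.0], [-134.0, 57.0], [-124.0, 78.0]]
66 31 [[-127.0, 39.0], [-123.0, 59.0], [-120.0, 76.0]]
84 20 [[-155.0, 50.0], [-145.0, 52.0], [-133.0, 58.0]]
90 17 [[-155.0, 49.0], [-145.0, 52.0], [-133.0, 56.0]]
96 31 [[-155.0, 47.0], [-143.0, 50.0], [-133.0, 54.0]]
102 27 [[-155.0, 46.0], [-144.0, 49.0], [-133.0, 54.0]]
108 27 [[-155.0, 46.0], [-144.0, 48.0], [-133.0, 52.0]]
114 26 [[-155.0, 45.0], [-145.0, 48.0], [-134.0, 51.0]]
```

Request:
{"api": "arm_command", "payload": {
  "rows": [
    [[0.012, 0, 0.02], 0],
    [[0, 0, 0.02], 0],
    [[0, 0, 0.016], 0],
    [[0, 0, 0.008], 0],
    [[0, 0, 0], 0]
  ]
}}

```text
t: 19.85
eef_pos: [466.7, -179.6, 36.7]
tcp_rot: [3.142, -0.001, 2.619]
ft_force: [0.3, -0.2, -0.7]
opening: 0.002
grip_force: 0.0
```

Request:
{"api": "arm_command", "payload": {
  "rows": [
    [[0, 0, 0.005], 0],
    [[0, 0, 0.004], 0],
    [[0, 0, 0], 0],
    [[0, 0, 0], 0],
    [[0, 0, 0], 0]
  ]
}}

```text
t: 20.35
eef_pos: [466.9, -179.7, 34.8]
tcp_rot: [3.142, 0.0, 2.619]
ft_force: [0.5, 0.6, 0.0]
opening: 0.004
grip_force: 0.0
```

Request:
{"api": "arm_command", "payload": {
  "rows": [
    [[0, 0, 0.004], 0],
    [[0, 0, 0.004], 0],
    [[0, 0, 0], 0],
    [[0, 0, 0], 0],
    [[0, 0, 0], 0]
  ]
}}

```text
t: 20.85
eef_pos: [466.9, -179.7, 32.7]
tcp_rot: [3.142, 0.0, 2.619]
ft_force: [-0.4, -0.3, -0.9]
opening: 0.006
grip_force: 0.0
```

Request:
{"api": "arm_command", "payload": {
  "rows": [
    [[0, 0, 0.004], 0],
    [[0, 0, 0], 0],
    [[0, 0, 0], 0],
    [[0, 0, 0], 0],
    [[0, 0, 0], 0]
  ]
}}

```text
t: 21.35
eef_pos: [466.9, -179.6, 31.8]
tcp_rot: [3.141, 0.0, 2.619]
ft_force: [-0.1, 0.6, -0.0]
opening: -0.0
grip_force: 0.1
```

Request:
{"api": "arm_command", "payload": {
  "rows": [
    [[0, 0, 0.004], 0],
    [[0, 0, 0], 0],
    [[0, 0, 0], 0],
    [[0, 0, 0], 0],
    [[0, 0, 0], 0]
  ]
}}

```text
t: 21.85
eef_pos: [466.9, -179.7, 30.8]
tcp_rot: [3.141, 0.0, 2.619]
ft_force: [0.3, 0.1, 2.0]
opening: -0.001
grip_force: 0.9
```

Request:
{"api": "arm_command", "payload": {
  "rows": [
    [[0, 0, 0.004], 0],
    [[0, 0, 0], 0],
    [[0, 0, 0], 0],
    [[0, 0, 0], 0],
    [[0, 0, 0], 0]
  ]
}}

```text
t: 22.35
eef_pos: [466.9, -179.6, 29.8]
tcp_rot: [3.142, 0.0, 2.619]
ft_force: [0.8, 0.0, 4.0]
opening: 0.002
grip_force: 1.4
```

Request:
{"api": "arm_command", "payload": {
  "rows": [
    [[0, 0, 0.002], 0],
    [[0, 0, 0], 0],
    [[0, 0, 0], 0],
    [[0, 0, 0], 0],
    [[0, 0, 0], 0]
  ]
}}

```text
t: 22.85
eef_pos: [466.9, -179.6, 29.3]
tcp_rot: [3.141, 0.0, 2.619]
ft_force: [1.6, -0.4, 4.7]
opening: 0.006
grip_force: 1.7
```

```bash
python3 -c "
from h import *
print(state()['ft_force'])"
```

```text
[ 1.6313029  -0.38340767  4.66761393]
```

Request:
{"api": "arm_command", "payload": {
  "rows": [
    [[0, 0, -0.02], 0],
    [[0, 0, -0.1], 0],
    [[0, 0, -0.19], 0],
    [[0, 0, -0.19], 0],
    [[0, 0, -0.19], 0]
  ]
}}

```text
t: 23.35
eef_pos: [466.0, -179.2, 203.6]
tcp_rot: [3.142, -0.002, 2.619]
ft_force: [1.0, -0.4, -0.5]
opening: 0.004
grip_force: 0.0
```

Request:
{"api": "arm_command", "payload": {
  "rows": [
    [[0.08, -0.1, -0.1], 0],
    [[0.08, -0.1, -0.1], 0],
    [[0, -0.1, -0.05], 0],
    [[0, 0, 0], 0],
    [[0, 0, 0], 0]
  ]
}}

```text
t: 23.85
eef_pos: [394.3, -224.5, 264.1]
tcp_rot: [3.141, -0.001, 2.618]
ft_force: [0.3, -0.5, -0.5]
opening: 0.007
grip_force: 0.0
```

```bash
python3 - <<'E'
from h import *
s=state();print(s['t'],s['eef_pos'],s['ft_force'])
im,d=save('top','t9.png'); marks('top',['clamp_tip','clamp_hinge','pusher_top','blue_vial','yellow_vial','pen','valve'])
l=cloud('top',d).reshape(-1,3); l=np.c_[(l[:,:2]-H)@np.c_[px,py],l[:,2]]
b=l[(l[:,0]<-14)&(l[:,0]>-38)&(abs(l[:,1])<30)&(l[:,2]>142)&(l[:,2]<158)]
print(len(b)); 
if len(b)>4: print(cv2.minAreaRect(b[:,:2].astype(np.float32)),np.percentile(b,[2,50,98],axis=0))
im2,d=save('scene','s9.png'); marks('scene',['clamp_tip','clamp_hinge','pusher_top'])
u,v=proj('top',[[545,-290,147]])[0].astype(int);a=cv2.resize(im[v-35:v+35,u-50:u+50],(600,420),interpolation=cv2.INTER_CUBIC)
cv2.imwrite('pics/t9c.png',a[:,:,::-1])
E
```

```text
23.85 [ 394.33269904 -224.54241322  264.14833602] [ 0.2651087  -0.54857068 -0.54750053]
top clamp_tip [([516.0, -273.0, 144.0], 0.63)]
top clamp_hinge [([570.0, -304.0, 146.0], 0.88)]
top pusher_top [([613.0, -185.0, 163.0], 0.61)]
top blue_vial []
top yellow_vial [([478.0, -380.0, 2.0], 0.6)]
top pen []
top valve [([466.0, -16.0, -2.0], 0.38)]
105
((-25.85552215576172, -4.326428413391113), (29.903715133666992, 24.06366539001465), 88.67072296142578) [[-37.58676065  -7.41321373 146.47756413]
 [-25.50529391   1.21239309 149.51503621]
 [-14.39451143  10.1992506  153.11712538]]
scene clamp_tip [([520.0, -273.0, 144.0], 0.62)]
scene clamp_hinge [([563.0, -303.0, 143.0], 0.79)]
scene pusher_top [([610.0, -184.0, 162.0], 0.87)]
```

View pics/t9c.png

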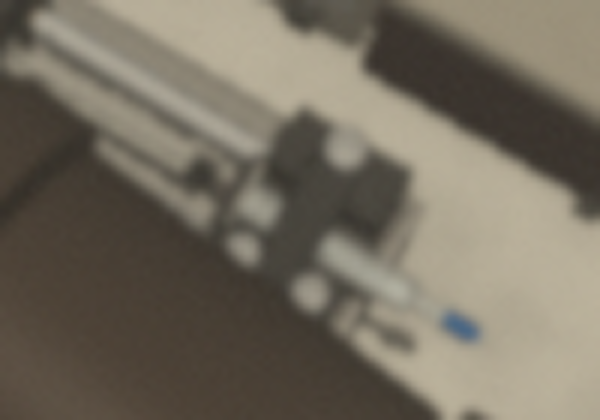

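The picture shows the bar running from the knob at (345,150) across the barrel, symmetric between the two bolts at (243,250) and (312,292), so it is fully shut. The pusher is unmoved and the hand is clear.

```bash
python3 -c "
from h import *
print(env.job_done())"
```

```text
the job is handed in; nothing more can be done
None
```

I pushed the clamp bar shut across the syringe barrel, pressed the green start key with about 5 N and took the hand clear. The pusher block reads unmoved and I never worked near the bystanders, though the closing check did not detect the blue vial or the pen; the job is handed in at about 24 s, with no verdict shown.

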